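# Seat a blood tube in its holder and snap the hold-down flap over it

### The job

The blood tube that stands proud in one of the two spring-flap tube holders must be locked in for reading. Press it straight down until you feel it come up firmly against the seat (the depth of the seat cannot be seen, and do not ram it), then tip that holder's flap gently from behind, carrying its free edge round rather than dragging across it, until it passes its snap point and springs over onto the tube's cap by itself, without pushing it down. Leave the empty holder and its flap as they are.

Things in the scene. Friction and masses are not known exactly. Their poses are not given: they have to be found in the camera images.
- holder: Holder with the tube, fixed to the bench: grey base 94 x 66 x 12 mm, two level aluminium guide plates (56 x 54 mm, tops 48 and 75 mm above the bench) with a hole for the tube, an upright back frame with the flap hinge on top. Origin on the bench under the tube's axis; z up; its +x points from the tube back to the hinge, away from the robot give or take 0.4 rad of yaw.
- tube_mid (a point): Centre, half-way up, of the blood tube with violet cap (107 mm long, 21 mm cap, red nub 8 mm wide and 8 mm high on top); z up along the tube. It stands upright in the guide holes on a black sliding lift that holds by friction: it yields downward at about 6 N and stays where it is left. At the start the tube's bottom is 36 mm above the bench, its top 143 mm.
- tube_top (a point): Middle of the flat top of the tube's red nub, 53.5 mm above tube_mid; the place to press.
- holder_seat_mean (a point): Point on the tube's axis in the holder, 20 mm above the bench: the average height of the rigid seat that stops the tube's bottom. The true seat lies up to 3 mm above or below, differs each time, is hidden, and must be felt: the force on the tube rises clearly above the 6 N of sliding (home means more than 10 N for a moment; over 25 N is ramming).
- holder_flap (a joint): Angle of this holder's flap, rad: 0 = open stop, leaning back 0.7 from vertical, away from the tube; 0.7 upright; 2.27 level over the tube. Bistable spring, snap point 1.1: below it the flap is driven back to 0, above it over to the tube, with up to about 0.17 N m (3 N at the free edge when open). On the cap of a seated tube it reads 2.14 to 2.33; a proud tube stops it earlier.
- holder_flap_edge (a point): Middle of this flap's free edge (rolled, 6 mm thick), 60 mm from the hinge axis. The flap is a steel plate 36 mm wide, 2.6 mm thick, with a rubber pad on the side that meets the cap. It takes no more than 10 N from the fingers: find the edge by touch and carry it round its arc about the hinge; a finger dragged level across it rubs, binds and overloads it.
- holder_flap_hinge (a point): Middle of this flap's hinge axis, 32 mm behind the tube's axis (holder +x), 130 mm above the bench; the axis runs along the holder's y. Behind it there is free space above 100 mm height.
- spare: The other holder, of the same make and with its flap open, but without a tube; to be left alone. Origin on the bench under the axis of its empty guide holes.
- spare_flap (a joint): Angle of the empty holder's flap, rad: 0 = open stop, where it starts and must stay.
There are look-alikes about, which are no part of the job. What is shaped like the holder but blue is not meant. What is shaped like the part that bears tube_mid but turquoise is not meant.

How it is judged:
On the way, in this order (a step that is already met when the one before it is completed fails the run):
1. the tube is pressed home: it is down at seat depth and bears on the holder with more than 10 N (z of tube_mid in the frame of holder below 0.078 m and contact force between tube and holder above 10 N), for 0.1 s.
2. the flap has sprung over onto the cap (value of joint holder_flap above 2.08 rad), for 0.1 s.
At the end, for the whole second after the job is handed in: The tube stands upright in its holder (within 5 mm of the axis and 0.1 rad), down at seat depth (centre less than 78 mm above the bench), the holder's flap lies over on the cap (angle above 2.08 rad) and clamps the tube with more than 1.5 N; the empty holder's flap is still open (below 0.2 rad) (value of joint holder_flap above 2.08 rad and z of tube_mid in the frame of holder below 0.078 m and horizontal distance between tube_mid and holder below 0.005 m and angle between tube_mid's own z axis and vertical below 0.1 rad and contact force between tube and holder above 1.5 N and value of joint spare_flap below 0.2 rad); the robot touches nothing.
It fails at once if the tube is rammed: more than 25 N between the fingers and the tube (contact force between the fingers and tube above 25 N).
It fails at once if the flap is forced: more than 10 N between the fingers and the holder or its flap (contact force between the fingers and holder above 10 N).
It fails at once if the flap is pushed down instead of springing over: fingers on it with more than 2 N when it is beyond 1.7 rad (value of joint holder_flap above 1.7 rad and contact force between the fingers and holder above 2 N).
It fails at once if the empty holder's flap is moved (value of joint spare_flap above 0.5 rad).
It also fails if it takes over 48 s, if anything falls off the work surface, if the arm or the gripper's body presses on something with over 40 N, if the wrist force passes 120 N, or if a joint passes its speed limit or range.

### The arm

A 6-joint arm with a two-finger parallel gripper is mounted at the origin on a cart in front of the work surface, level with it; the furniture and walls round the work are solid. World frame = base frame: x ahead of the robot, y to its left, z up, the work surface at z = 0. Lengths are in m, angles in rad, forces in N, time in s.
With the tool pointing down it reaches from about 0.325 to 0.75 m from the base axis. Payload 7.6 kg.
Tool frame: the origin (TCP) lies midway between the tips of the shut fingers; the grasp point (between the pads) lies robot.pinch_z behind it (robot.pinch_z is the distance from the TCP to the grasp point, in m); z points along the fingers, y is the line along which they close (so a half turn about z gives the same grasp; the last joint's range is limited). The gripper opens to 85 mm and grips with 20 to 120 N. Pads are 22 mm wide; open, the fingers measure 114 mm over their backs; the gripper's body (76 mm by 85 mm) begins 54 mm behind the grasp point. The pads swing forward as they close: fully open they stand 13 mm farther back than shut.
Start: joints at [1.2, 0.052, 1.401, -0, 1.689, -0.07], TCP at [0.156, 0.501, 0.231] pointing down, gripper open.
Joint ranges: [-2.9, 2.9], [-0.91, 2.17], [0.12, 2.37], [-1.06, 4.2], [0.26, 2.73], [-2.93, 2.93]. Speed limits (rad/s): [2.57, 2.57, 3.01, 3.14, 3.14, 3.14].

### API

Orientations are given as a rotation vector (axis times angle).
In Python, from bench import robot, grab_frame, get_calibration, look_for, masks_of, pinpoint gives the robot as it stands.
- The arm moves only by the tool drive_tool, never from a script. Its argument "plan" is a list that holds one entry, the list of rows, each a list of 7 numbers: the shift along the tool's x, y, z in m, then the turn, a rotation vector about the tool's x, y, z in degrees, then the finger opening in m, from 0 to 0.0854. A call has 1 to 20 rows; each row is the pose to reach, as a shift and turn from the pose commanded when the call began, along the tool's axes at that moment; what a row does not reach only later rows make up. A row lasts 1/8 s, in which the tool goes at most 62.5 mm and 10.7 degrees, less where a joint would pass 70% of its speed; a pose out of reach is approached as far as the arm can. A call with a gripper value outside its range is refused whole. The fingers move at their own pace and stop on an object; "squeeze" is the grip in N (left out, the last holds). Time passes only in rows, so rows that repeat a pose let the fingers close. It gives the time, the measured TCP pose, the force, the opening and the grip force at its end, in the units of the state.
- robot.state(): the state, without advancing time (a new reading comes with each control period).
- grab_frame(name): name is "side" or "top"; returns the picture (480x640x3 uint8, red, green, blue); there is no depth.
- get_calibration(name): a dict with "fx", "fy", "cx", "cy" (pixels), "extrinsics" (4x4, takes a point from camera to world coordinates). Camera axes: x right, y down, z forward; pixel columns grow to the right and rows downward; lengths in m; the calibration is good to about 2 mm. A picture is of the moment at which its call begins. get_calibration takes no time and is no camera call.
- robot.finish_job(): hands the job in; it is judged then, once.
Trained networks look in the newest picture that a camera, given by its name, has taken for a name from the list of things; names that differ only in an ending like _2 or _b are one class to them, and where a whole thing is asked for, a point or a joint stands for the part that bears it (a point fixed in the world has none). Each returns a list of dicts, best first, with "confidence" (0 to 1); they miss things now and then, are a little off and sometimes report something else, mostly with a low value. They report only what shows in the picture. A call takes as long as a camera call. They do not tell look-alikes from the thing itself.
- look_for(query, camera): "xy" ([column, row] in pixels, amid what is visible of it).
- masks_of(query, camera): "region" (480x640 bool, what is visible of it) and "xy" ([column, row] in pixels, amid what is visible of it).
- pinpoint(query, camera): "xy" ([column, row] in pixels: a listed point, or the origin of a listed thing).
The state is a dict: "time": time; "joint_pos": joint angles; "joint_velocities": joint speeds; "tau": joint torques, N m; "tool_pos": TCP position; "orientation": TCP orientation; "contact_force": force on the tool from outside, world axes, zero at the start; "wrist_torque": the same for the moment, N m; "width": opening from 0.0 (shut) to 1.0 (fully open); "grasp_force": force on a finger pad.
Only numpy, scipy, OpenCV 4.12 (cv2) and the standard library are available. Lean on these libraries where they do the work, as an engineer would, in place of code of your own. Each camera call takes 0.05 s, during which the arm holds its last target. There are 200 camera calls.

## Working session

There is one attempt and no reset: what is moved stays moved. The work goes in short steps, Python scripts to look and compute and a tool call to move; the robot and the scene stay as the last step left them, time stands still between calls to the robot, and variables do not carry over. Pictures are saved under pics/ and viewed, at most 10 in all, crops included, and the job is handed in when it is done.

Besides the shell and the picture viewer there is one more tool, called after ">>>" as a command line: name --argument value ..., lists and objects as JSON in quotes. drive_tool: Moves the arm, as the interface text tells. Its arguments: {"type":"object","properties":{"plan":{"type":"array","items":{"type":"array","items":{"type":"array","items":{"type":"number"}}}},"squeeze":{"type":"number"}},"required":["plan"]}

```bash
ls; mkdir -p pics
python3 - <<'E'
from bench import *
import cv2,numpy as np
s=robot.state();print(s['time'],s['tool_pos'],s['orientation'],s['contact_force'],robot.pinch_z)
ims=[]
for c in('side','top'):
    im=grab_frame(c);cv2.imwrite(f'pics/{c}0.png',im[:,:,::-1])
    k=get_calibration(c);print(c,k['fx'],k['cx'],k['cy'],np.round(k['extrinsics'],3).tolist())
    for q in('holder','tube_mid','tube_top','holder_flap_edge','holder_flap_hinge','holder_seat_mean','spare'):
        print(q,[(np.round(d['xy']).tolist(),round(d['confidence'],2)) for d in pinpoint(q,c)][:4])
print(robot.state()['time'])
E
```

```text
pics
0.0 [0.1554242  0.50113934 0.23044951] [-4.70643035e-01 -3.10582506e+00  2.48799644e-03] [ 0.8726049  -0.28261488 -0.00293774] 0.0187
side 598.6241811963218 323.32985650212555 236.06245617127666 [[0.968, -0.14, 0.209, 0.372], [-0.252, -0.542, 0.802, -0.588], [0.001, -0.829, -0.56, 0.624], [0.0, 0.0, 0.0, 1.0]]
holder [([282.0, 282.0], 0.91), ([384.0, 339.0], 0.84)]
tube_mid [([264.0, 227.0], 0.95), ([283.0, 236.0], 0.81)]
tube_top [([282.0, 269.0], 0.65), ([281.0, 208.0], 0.6), ([262.0, 199.0], 0.55)]
holder_flap_edge [([433.0, 224.0], 0.85), ([322.0, 184.0], 0.68), ([282.0, 380.0], 0.24)]
holder_flap_hinge [([298.0, 209.0], 0.73), ([402.0, 260.0], 0.7)]
holder_seat_mean [([284.0, 269.0], 0.84), ([386.0, 328.0], 0.56), ([325.0, 182.0], 0.46)]
spare [([279.0, 381.0], 0.81)]
top 476.36560289407026 317.23400300925204 235.46896506609062 [[0.016, -0.997, 0.072, 0.475], [-1.0, -0.017, -0.006, 0.115], [0.007, -0.072, -0.997, 0.992], [0.0, 0.0, 0.0, 1.0]]
holder [([274.0, 251.0], 0.93), ([359.0, 197.0], 0.64)]
tube_mid [([270.0, 250.0], 0.71), ([227.0, 260.0], 0.41), ([268.0, 247.0], 0.37)]
tube_top [([222.0, 259.0], 0.65), ([268.0, 246.0], 0.59)]
holder_flap_edge [([356.0, 145.0], 0.93), ([260.0, 210.0], 0.78)]
holder_flap_hinge [([363.0, 167.0], 0.78), ([268.0, 234.0], 0.77)]
holder_seat_mean [([273.0, 251.0], 0.87), ([357.0, 193.0], 0.67), ([270.0, 247.0], 0.35)]
spare [([377.0, 276.0], 0.62)]
0.8
```

View pics/side0.png

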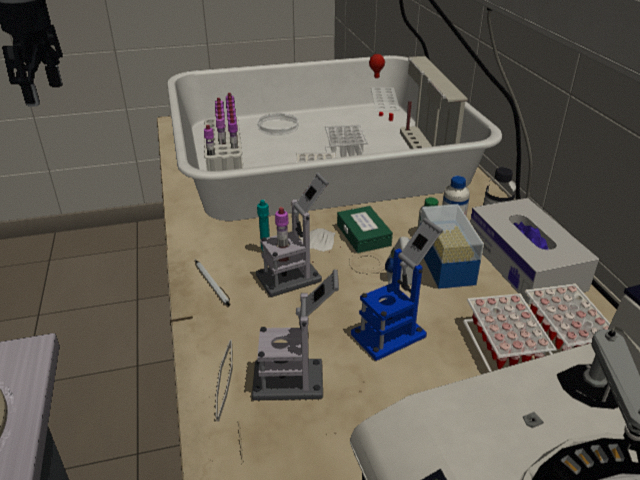

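View pics/top0.png

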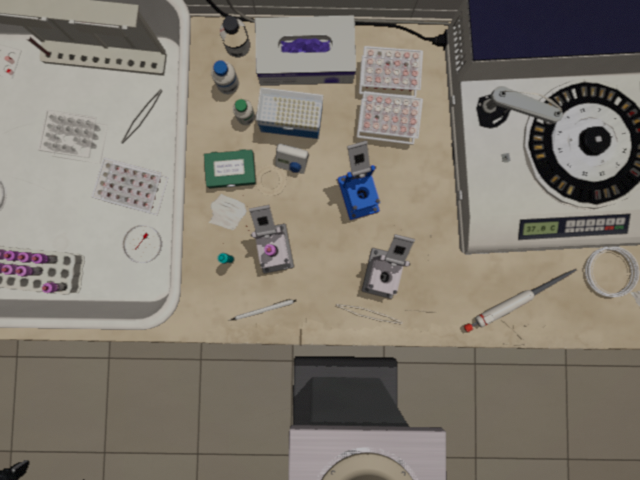

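Candidates: the violet tube in the grey holder (side 281,222; top 270,249), the turquoise tube (side 263,220; top 226,259), the blue holder (side 388,315; top 359,195) and the empty grey spare (side 285,360; top 383,275). I choose the grey holder with the violet tube and will check it in a crop.

```bash
cat > h.py <<'E'
from bench import *
import cv2,numpy as np
def ray(c,xy):
    k=get_calibration(c);E=np.array(k['extrinsics']);d=np.array([(xy[0]-k['cx'])/k['fx'],(xy[1]-k['cy'])/k['fy'],1.])
    return E[:3,3],E[:3,:3]@d
def atz(c,xy,z):
    o,d=ray(c,xy);return o+d*(z-o[2])/d[2]
def tri(a,b):
    o1,d1=ray('side',a);o2,d2=ray('top',b)
    t=np.linalg.lstsq(np.c_[d1,-d2],o2-o1,rcond=None)[0]
    p,q=o1+t[0]*d1,o2+t[1]*d2
    return (p+q)/2,np.linalg.norm(p-q)
def proj(c,p):
    k=get_calibration(c);E=np.linalg.inv(np.array(k['extrinsics']));v=E[:3,:3]@p+E[:3,3]
    return v[0]/v[2]*k['fx']+k['cx'],v[1]/v[2]*k['fy']+k['cy']
E
python3 - <<'E'
from h import *
np.set_printoptions(precision=4,suppress=True)
P={'tube_top':((281,208),(268,246),.143),'hinge':((298,209),(268,234),.130),'edge':((322,184),(260,210),.1759),'mid':((283,236),(270,250),.0895),'holder':((282,282),(274,251),0),'seat':((284,269),(273,251),.02)}
for n,(a,b,z) in P.items():
    p,e=tri(a,b);print(n,p,round(e,4),'side',atz('side',a,z)[:2],'top',atz('top',b,z)[:2])
s=cv2.imread('pics/side0.png')[160:310,220:360];t=cv2.imread('pics/top0.png')[190:290,210:310]
cv2.imwrite('pics/crop.png',np.hstack([cv2.resize(s,(420,450),interpolation=2),cv2.resize(t,(380,450),interpolation=2)]))
E
```

```text
tube_top [0.5125 0.1984 0.1388] 0.0067 side [0.508  0.1919] top [0.5156 0.1975]
hinge [0.537  0.1991 0.1326] 0.0016 side [0.5371 0.2033] top [0.538  0.1992]
edge [0.5776 0.2106 0.1654] 0.0009 side [0.5734 0.1923] top [0.5759 0.2095]
mid [0.5107 0.199  0.0858] 0.0004 side [0.5095 0.1937] top [0.5107 0.1987]
holder [ 0.5091  0.1998 -0.0081] 0.0072 side [0.5038 0.1901] top [0.5124 0.1986]
seat [0.5107 0.1991 0.0194] 0.0018 side [0.5096 0.1985] top [0.5116 0.1989]
```

View pics/crop.png

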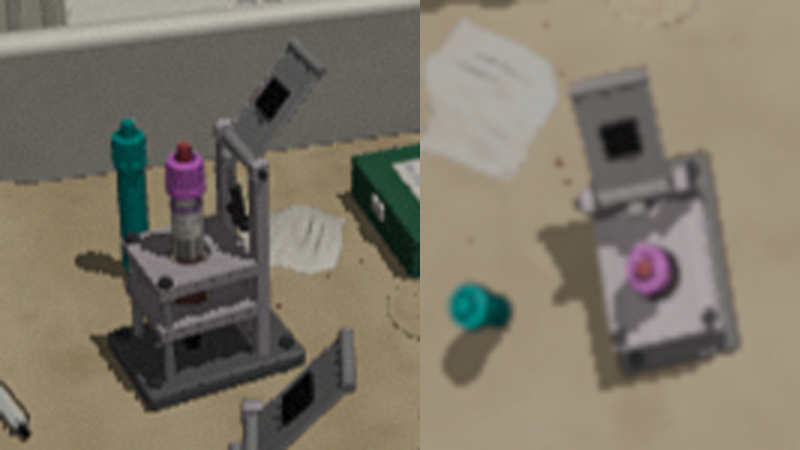

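The crop confirms it: a violet-capped tube with a red nub (side 281,209; top 270,248) in the grey holder, flap open behind it. The turquoise tube stands separately outside. I'll refine the tube axis by colour and compute the approach.

```bash
cat >> h.py <<'E'
from scipy.spatial.transform import Rotation as R
def go(target,rot=None):
    "tool-frame shift (mm) and rotvec (deg) to a world TCP target"
    s=robot.state();r=R.from_rotvec(s['orientation'])
    print('shift mm',np.round(r.inv().apply(np.array(target)-s['tool_pos'])*1e3,1),'turn',np.round((r.inv()*rot).as_rotvec(degrees=True),1) if rot else '')
E
python3 - <<'E'
from h import *
np.set_printoptions(precision=4,suppress=True)
for c,z,box in(('side',.131,(265,200,300,235)),('top',.131,(255,235,285,265))):
    im=cv2.imread(f'pics/{c}0.png');h=cv2.cvtColor(im,cv2.COLOR_BGR2HSV)
    m=np.zeros(h.shape[:2],bool);x0,y0,x1,y1=box
    hh=h[y0:y1,x0:x1]
    v=(hh[...,0]>138)&(hh[...,0]<168)&(hh[...,1]>80)
    r=((hh[...,0]>=170)|(hh[...,0]<8))&(hh[...,1]>80)
    for n,k in(('violet',v),('red',r),('both',v|r)):
        ys,xs=np.nonzero(k);print(c,n,len(xs),xs.mean()+x0,ys.mean()+y0,xs.min()+x0,xs.max()+x0,ys.min()+y0,ys.max()+y0)
for xyw in((.511,.197),(.511,.194),(.514,.197)):
    for z in(.143,.135,.115): print(xyw,z,np.round(proj('side',np.array([*xyw,z])),1),np.round(proj('top',np.array([*xyw,z])),1))
for c in('side','top'):
    for q in('holder_flap','spare_flap'):
        pass
s=robot.state();M=R.from_rotvec(s['orientation']).as_matrix();print(M)
go([.511,.197,.19])
E
```

```text
side violet 174 281.14942528735634 218.82758620689654 275 287 211 226
side red 30 280.96666666666664 210.1 279 283 207 213
side both 204 281.12254901960785 217.5441176470588 275 287 207 226
top violet 86 270.2325581395349 249.7906976744186 265 275 245 255
top red 10 268.5 249.2 267 270 248 250
top both 96 270.0520833333333 249.72916666666666 265 275 245 255
(0.511, 0.197) 0.143 [282.3 206.1] [268.2 248.6]
(0.511, 0.197) 0.135 [282.4 210.5] [268.6 248.8]
(0.511, 0.197) 0.115 [282.9 221.3] [269.6 249.3]
(0.511, 0.194) 0.143 [282.6 207.1] [269.9 248.6]
(0.511, 0.194) 0.135 [282.8 211.5] [270.3 248.8]
(0.511, 0.194) 0.115 [283.3 222.3] [271.3 249.3]
(0.514, 0.197) 0.143 [284.2 205.8] [268.2 246.9]
(0.514, 0.197) 0.135 [284.3 210.2] [268.7 247.1]
(0.514, 0.197) 0.115 [284.8 221.1] [269.7 247.7]
[[-0.9551  0.2963  0.    ]
 [ 0.2963  0.9551  0.0001]
 [ 0.      0.0001 -1.    ]]
shift mm [-429.7 -185.5   41.3] turn
```

>>> drive_tool --plan '[[[-0.043, -0.019, 0, 0, 0, -3, 0], [-0.086, -0.038, 0, 0, 0, -6, 0], [-0.129, -0.056, 0, 0, 0, -9, 0], [-0.172, -0.075, 0, 0, 0, -12, 0], [-0.215, -0.094, 0, 0, 0, -15, 0], [-0.258, -0.112, 0, 0, 0, -18, 0], [-0.3, -0.131, 0, 0, 0, -21, 0], [-0.343, -0.15, 0, 0, 0, -24, 0], [-0.386, -0.168, 0, 0, 0, -27, 0], [-0.4294, -0.1873, 0.02, 0, 0, -28.7, 0], [-0.4294, -0.1873, 0.035, 0, 0, -28.7, 0], [-0.4294, -0.1873, 0.04, 0, 0, -28.7, 0], [-0.4294, -0.1873, 0.04, 0, 0, -28.7, 0], [-0.4294, -0.1873, 0.04, 0, 0, -28.7, 0]]]'

```text
time: 2.55
tool_pos: [0.51, 0.1962, 0.1924]
orientation: [-0.316, 3.124, 0.001]
contact_force: [-0.1, -0.0, 0.3]
width: 0.004
grasp_force: 0.0
```

Run:
```python
from h import *
s=robot.state();print(s['tool_pos'],s['contact_force'],R.from_rotvec(s['orientation']).as_matrix().round(3).tolist())
a=grab_frame('side');b=grab_frame('top')
print(proj('side',s['tool_pos']),proj('top',s['tool_pos']))
for c in('side','top'):
  for q in('holder_flap_edge','holder_flap_hinge'): print(c,q,[(np.round(d['xy'],1).tolist(),round(d['confidence'],2)) for d in pinpoint(q,c)][:3])
s=a[120:270,220:360,::-1];t=b[190:290,210:310,::-1]
cv2.imwrite('pics/c1.png',np.hstack([cv2.resize(s,(420,450),interpolation=2),cv2.resize(t,(380,450),interpolation=2)]))
```

```text
[0.50998203 0.19620909 0.19238514] [-0.12545769 -0.04264174  0.28449413] [[-0.98, -0.2, 0.002], [-0.2, 0.98, 0.001], [-0.002, 0.0, -1.0]]
(np.float64(280.4778198982857), np.float64(178.26249166787818)) (np.float64(265.8448346870387), np.float64(247.9120721147398))
side holder_flap_edge [([433.3, 224.9], 0.9), ([322.1, 184.6], 0.89), ([282.8, 280.5], 0.63)]
side holder_flap_hinge [([404.2, 261.9], 0.69), ([298.9, 208.7], 0.65)]
top holder_flap_edge [([354.7, 145.9], 0.71)]
top holder_flap_hinge [([362.5, 172.1], 0.94)]
```

View pics/c1.png

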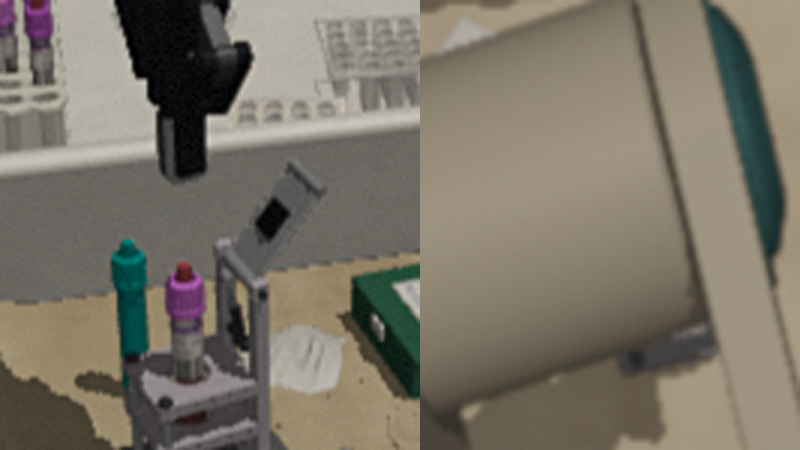

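The side crop shows the finger tips (side 281,179) right above the nub (281,209), as projected. Descending.

>>> drive_tool --plan '[[[0, 0, 0.02, 0, 0, 0, 0], [0, 0, 0.04, 0, 0, 0, 0], [0, 0, 0.044, 0, 0, 0, 0], [0, 0, 0.047, 0, 0, 0, 0], [0, 0, 0.05, 0, 0, 0, 0], [0, 0, 0.05, 0, 0, 0, 0]]]'

```text
time: 3.6
tool_pos: [0.5105, 0.1955, 0.1421]
orientation: [-0.314, 3.124, 0.001]
contact_force: [0.1, -0.3, 2.5]
width: -0.001
grasp_force: 1.1
```

>>> drive_tool --plan '[[[0, 0, 0.002, 0, 0, 0, 0], [0, 0, 0.004, 0, 0, 0, 0], [0, 0, 0.006, 0, 0, 0, 0], [0, 0, 0.006, 0, 0, 0, 0]]]'

```text
time: 4.1
tool_pos: [0.5107, 0.1955, 0.1363]
orientation: [-0.314, 3.124, 0.001]
contact_force: [0.5, 0.6, 4.7]
width: 0.001
grasp_force: 2.3
```

>>> drive_tool --plan '[[[0, 0, 0.0015, 0, 0, 0, 0], [0, 0, 0.003, 0, 0, 0, 0], [0, 0, 0.004, 0, 0, 0, 0], [0, 0, 0.004, 0, 0, 0, 0]]]'

```text
time: 4.6
tool_pos: [0.5107, 0.1955, 0.1323]
orientation: [-0.314, 3.124, 0.001]
contact_force: [-0.0, -0.2, 6.1]
width: 0.002
grasp_force: 2.5
```

>>> drive_tool --plan '[[[0, 0, 0.0005, 0, 0, 0, 0], [0, 0, 0.001, 0, 0, 0, 0], [0, 0, 0.0015, 0, 0, 0, 0], [0, 0, 0.0015, 0, 0, 0, 0]]]'

```text
time: 5.1
tool_pos: [0.5106, 0.1955, 0.1307]
orientation: [-0.314, 3.124, 0.001]
contact_force: [0.7, -0.1, 5.3]
width: -0.004
grasp_force: 2.6
```

>>> drive_tool --plan '[[[0, 0, 0.0005, 0, 0, 0, 0], [0, 0, 0.001, 0, 0, 0, 0], [0, 0, 0.001, 0, 0, 0, 0]]]'

```text
time: 5.48
tool_pos: [0.5106, 0.1955, 0.1297]
orientation: [-0.314, 3.124, 0.001]
contact_force: [0.7, -0.6, 5.1]
width: -0.002
grasp_force: 2.6
```

>>> drive_tool --plan '[[[0, 0, 0.0005, 0, 0, 0, 0], [0, 0, 0.001, 0, 0, 0, 0], [0, 0, 0.001, 0, 0, 0, 0]]]'

```text
time: 5.85
tool_pos: [0.5106, 0.1955, 0.1287]
orientation: [-0.314, 3.124, 0.001]
contact_force: [-0.1, 0.2, 5.6]
width: -0.002
grasp_force: 2.6
```

>>> drive_tool --plan '[[[0, 0, 0.0005, 0, 0, 0, 0], [0, 0, 0.001, 0, 0, 0, 0], [0, 0, 0.001, 0, 0, 0, 0]]]'

```text
time: 6.22
tool_pos: [0.5106, 0.1955, 0.1277]
orientation: [-0.314, 3.124, 0.001]
contact_force: [0.2, -0.1, 5.4]
width: -0.002
grasp_force: 2.6
```

>>> drive_tool --plan '[[[0, 0, 0.0005, 0, 0, 0, 0], [0, 0, 0.001, 0, 0, 0, 0], [0, 0, 0.001, 0, 0, 0, 0]]]'

```text
time: 6.6
tool_pos: [0.5111, 0.1956, 0.1276]
orientation: [-0.313, 3.122, 0.001]
contact_force: [-0.8, -0.5, 8.8]
width: -0.002
grasp_force: 4.3
```

Seat felt at z≈0.1276. Stiffness is about 3.5 N/mm, so I'll press gently to about 16 N.

>>> drive_tool --plan '[[[0, 0, 0.0007, 0, 0, 0, 0], [0, 0, 0.0014, 0, 0, 0, 0], [0, 0, 0.0014, 0, 0, 0, 0]]]'

```text
time: 6.98
tool_pos: [0.5118, 0.1959, 0.1275]
orientation: [-0.313, 3.12, 0.002]
contact_force: [-0.6, -0.4, 13.0]
width: -0.003
grasp_force: 6.6
```

>>> drive_tool --plan '[[[0, 0, 0.0006, 0, 0, 0, 0], [0, 0, 0.0012, 0, 0, 0, 0], [0, 0, 0.0012, 0, 0, 0, 0], [0, 0, 0.0012, 0, 0, 0, 0]]]'

```text
time: 7.48
tool_pos: [0.5124, 0.196, 0.1274]
orientation: [-0.313, 3.118, 0.003]
contact_force: [0.9, 0.9, 17.2]
width: -0.001
grasp_force: 8.6
```

>>> drive_tool --plan '[[[0, 0, 0.0004, 0, 0, 0, 0], [0, 0, 0.0006, 0, 0, 0, 0], [0, 0, 0.0006, 0, 0, 0, 0], [0, 0, 0.0006, 0, 0, 0, 0]]]'

```text
time: 7.98
tool_pos: [0.5127, 0.1961, 0.1274]
orientation: [-0.313, 3.117, 0.003]
contact_force: [-0.5, -0.0, 19.0]
width: -0.001
grasp_force: 9.5
```

Home. Lift off and go over to behind the flap.

>>> drive_tool --plan '[[[0, 0, -0.004, 0, 0, 0, 0], [0, 0, -0.02, 0, 0, 0, 0], [0, 0, -0.05, 0, 0, 0, 0], [0, 0, -0.09, 0, 0, 0, 0], [0, 0, -0.125, 0, 0, 0, 0], [-0.04, 0, -0.139, 0, 0, 0, 0], [-0.08, 0, -0.139, 0, 0, 0, 0], [-0.11, 0, -0.139, 0, 0, 0, 0], [-0.11, 0, -0.139, 0, 0, 0, 0], [-0.11, 0, -0.139, 0, 0, 0, 0]]]'

```text
time: 9.22
tool_pos: [0.6175, 0.2172, 0.2617]
orientation: [0.314, -3.125, 0.0]
contact_force: [-0.9, -0.6, -0.2]
width: -0.003
grasp_force: 0.0
```

Run:
```python
from h import *
s=robot.state();print(s['tool_pos'],s['contact_force'],R.from_rotvec(s['orientation']).as_matrix().round(3).tolist())
a=grab_frame('side');b=grab_frame('top')
for c in('side','top'):
  for q in('tube_top','holder_flap_edge','holder_flap_hinge'): print(c,q,[(np.round(d['xy'],1).tolist(),round(d['confidence'],2)) for d in pinpoint(q,c)][:3])
s=a[100:250,220:360,::-1];t=b[190:290,210:310,::-1]
cv2.imwrite('pics/c2.png',np.hstack([cv2.resize(s,(420,450),interpolation=2),cv2.resize(t,(380,450),interpolation=2)]))
```

```text
[0.61746581 0.21715069 0.2617426 ] [-0.91848533 -0.56424555 -0.2313138 ] [[-0.98, -0.199, -0.001], [-0.199, 0.98, -0.0], [0.001, 0.0, -1.0]]
side tube_top [([260.3, 199.4], 0.67), ([279.9, 214.8], 0.6)]
side holder_flap_edge [([430.4, 226.5], 0.92), ([321.6, 180.0], 0.66), ([279.9, 268.1], 0.3)]
side holder_flap_hinge [([298.8, 209.4], 0.8), ([404.0, 258.1], 0.56)]
top tube_top []
top holder_flap_edge [([355.3, 147.3], 0.88)]
top holder_flap_hinge [([362.1, 171.4], 0.77)]
```

View pics/c2.png

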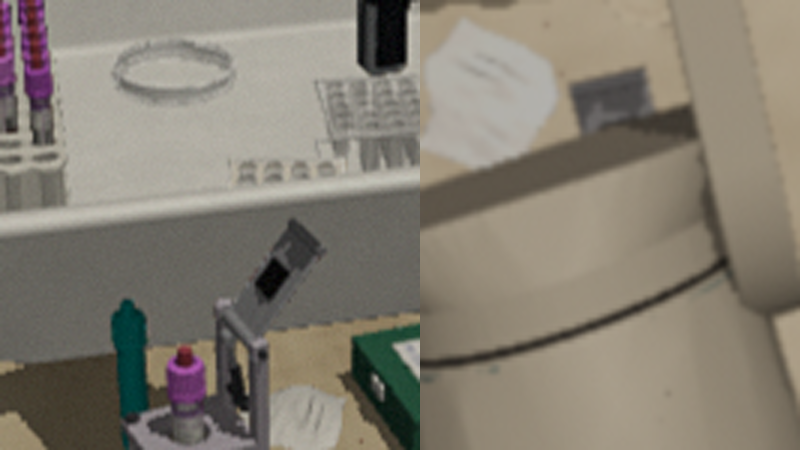

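The tube now sits lower (side 280,215), and the finger is behind the flap (edge at side 322,180). Going down behind the edge.

>>> drive_tool --plan '[[[0, 0, 0.04, 0, 0, 0, 0], [0, 0, 0.08, 0, 0, 0, 0], [0, 0, 0.0955, 0, 0, 0, 0], [0, 0, 0.0955, 0, 0, 0, 0], [0, 0, 0.0955, 0, 0, 0, 0]]]'

```text
time: 10.25
tool_pos: [0.6188, 0.2175, 0.1686]
orientation: [-0.313, 3.122, 0.001]
contact_force: [0.9, -1.0, 0.5]
width: 0.0
grasp_force: 0.0
```

>>> drive_tool --plan '[[[0.006, 0, 0, 0, 0, 0, 0], [0.012, 0, 0, 0, 0, 0, 0], [0.015, 0, 0, 0, 0, 0, 0], [0.017, 0, 0, 0, 0, 0, 0], [0.017, 0, 0, 0, 0, 0, 0]]]'

```text
time: 10.88
tool_pos: [0.6012, 0.2138, 0.1662]
orientation: [-0.314, 3.126, 0.0]
contact_force: [-0.1, -0.4, -0.5]
width: -0.0
grasp_force: 0.0
```

>>> drive_tool --plan '[[[0.002, 0, 0, 0, 0, 0, 0], [0.004, 0, 0, 0, 0, 0, 0], [0.005, 0, 0, 0, 0, 0, 0], [0.005, 0, 0, 0, 0, 0, 0]]]'

```text
time: 11.38
tool_pos: [0.5964, 0.2128, 0.1661]
orientation: [-0.314, 3.126, 0.0]
contact_force: [-0.1, 0.1, -0.4]
width: 0.0
grasp_force: 0.0
```

>>> drive_tool --plan '[[[0.001, 0, 0, 0, 0, 0, 0], [0.002, 0, 0, 0, 0, 0, 0], [0.002, 0, 0, 0, 0, 0, 0]]]'

```text
time: 11.75
tool_pos: [0.5944, 0.2124, 0.1661]
orientation: [-0.314, 3.126, 0.0]
contact_force: [-0.1, -0.9, -0.3]
width: 0.002
grasp_force: 0.0
```

>>> drive_tool --plan '[[[0.001, 0, 0, 0, 0, 0, 0], [0.002, 0, 0, 0, 0, 0, 0], [0.002, 0, 0, 0, 0, 0, 0]]]'

```text
time: 12.12
tool_pos: [0.5924, 0.212, 0.1661]
orientation: [-0.314, 3.126, 0.0]
contact_force: [0.4, -0.5, -0.4]
width: 0.002
grasp_force: 0.0
```

>>> drive_tool --plan '[[[0.001, 0, 0, 0, 0, 0, 0], [0.002, 0, 0, 0, 0, 0, 0], [0.002, 0, 0, 0, 0, 0, 0]]]'

```text
time: 12.5
tool_pos: [0.5909, 0.2117, 0.1664]
orientation: [-0.314, 3.124, 0.001]
contact_force: [3.6, -0.1, 0.2]
width: 0.002
grasp_force: 1.9
```

Edge found (3.6 N). Carry it round the arc.

>>> drive_tool --plan '[[[0.0024, 0, -0.0019, 0, 0, 0, 0], [0.0048, 0, -0.0036, 0, 0, 0, 0], [0.0073, 0, -0.0053, 0, 0, 0, 0], [0.0099, 0, -0.0068, 0, 0, 0, 0]]]'

```text
time: 13.0
tool_pos: [0.581, 0.2096, 0.1737]
orientation: [-0.314, 3.124, 0.0]
contact_force: [4.8, 0.9, 3.3]
width: -0.002
grasp_force: 2.5
```

>>> drive_tool --plan '[[[0.0026, 0, -0.0022, 0, 0, 0, 0], [0.0053, 0, -0.0036, 0, 0, 0, 0], [0.0081, 0, -0.0048, 0, 0, 0, 0], [0.011, 0, -0.006, 0, 0, 0, 0]]]'

```text
time: 13.5
tool_pos: [0.5698, 0.2074, 0.179]
orientation: [0.314, -3.126, 0.0]
contact_force: [3.2, -1.4, 2.1]
width: -0.003
grasp_force: 1.6
```

Good; θ≈0.4. Next to ≈0.6.

>>> drive_tool --plan '[[[0.0028, 0, -0.0012, 0, 0, 0, 0], [0.0057, 0, -0.0021, 0, 0, 0, 0], [0.0087, 0, -0.0029, 0, 0, 0, 0], [0.0118, 0, -0.0034, 0, 0, 0, 0]]]'

```text
time: 14.0
tool_pos: [0.558, 0.205, 0.1819]
orientation: [0.314, -3.125, 0.0]
contact_force: [2.3, -1.7, 1.0]
width: 0.001
grasp_force: 0.9
```

>>> drive_tool --plan '[[[0.003, 0, -0.0004, 0, 0, 0, 0], [0.006, 0, -0.0006, 0, 0, 0, 0], [0.009, 0, -0.0006, 0, 0, 0, 0], [0.0119, 0, -0.0004, 0, 0, 0, 0]]]'

```text
time: 14.5
tool_pos: [0.5465, 0.2028, 0.1826]
orientation: [0.314, -3.125, -0.0]
contact_force: [1.2, -1.0, -0.8]
width: -0.003
grasp_force: 0.6
```

>>> drive_tool --plan '[[[0.002, 0, 0.0002, 0, 0, 0, 0], [0.0045, 0, 0.0007, 0, 0, 0, 0], [0.007, 0, 0.0012, 0, 0, 0, 0], [0.009, 0, 0.0017, 0, 0, 0, 0]]]'

```text
time: 15.0
tool_pos: [0.5378, 0.201, 0.1811]
orientation: [-0.314, 3.126, 0.0]
contact_force: [0.4, 0.1, 0.5]
width: 0.0
grasp_force: 0.2
```

>>> drive_tool --plan '[[[0.0015, 0, 0.0003, 0, 0, 0, 0], [0.003, 0, 0.0007, 0, 0, 0, 0], [0.0045, 0, 0.0012, 0, 0, 0, 0], [0.0045, 0, 0.0012, 0, 0, 0, 0]]]'

```text
time: 15.5
tool_pos: [0.5335, 0.2001, 0.1797]
orientation: [0.314, -3.126, -0.0]
contact_force: [-0.0, 0.6, 0.2]
width: -0.0
grasp_force: 0.1
```

Run:
```python
from h import *
print(robot.state()['time'])
a=grab_frame('side')
cv2.imwrite('pics/c3.png',cv2.resize(a[120:270,220:360,::-1],(560,600),interpolation=2))
```

```text
15.5
```

View pics/c3.png

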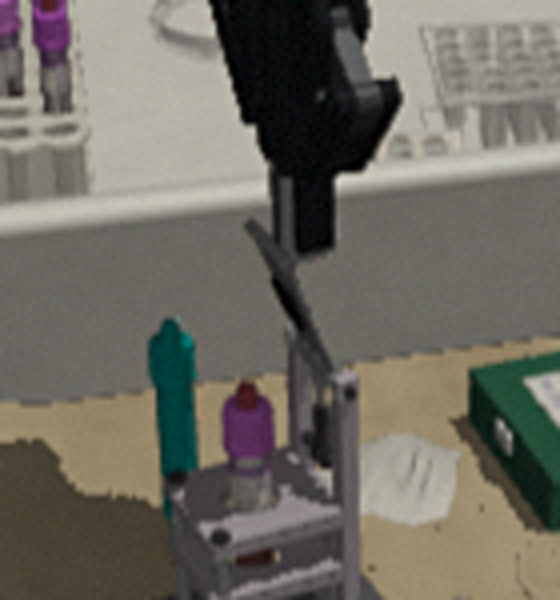

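The flap is tipped forward past upright, near its snap point, with the finger tip (crop 300,245) behind it. I'll continue in small steps.

>>> drive_tool --plan '[[[0.001, 0, 0.0004, 0, 0, 0, 0], [0.002, 0, 0.0008, 0, 0, 0, 0], [0.003, 0, 0.0012, 0, 0, 0, 0], [0.003, 0, 0.0012, 0, 0, 0, 0]]]'

```text
time: 16.05
tool_pos: [0.5306, 0.1995, 0.1786]
orientation: [0.314, -3.126, -0.0]
contact_force: [0.1, 0.1, 0.3]
width: -0.003
grasp_force: 0.0
```

Run:
```python
from h import *
s=robot.state();print(s['time'],s['contact_force'])
a=grab_frame('side')
cv2.imwrite('pics/c4.png',cv2.resize(a[120:270,220:360,::-1],(420,450),interpolation=2))
```

```text
16.05 [0.06734105 0.13694155 0.34051479]
```

View pics/c4.png

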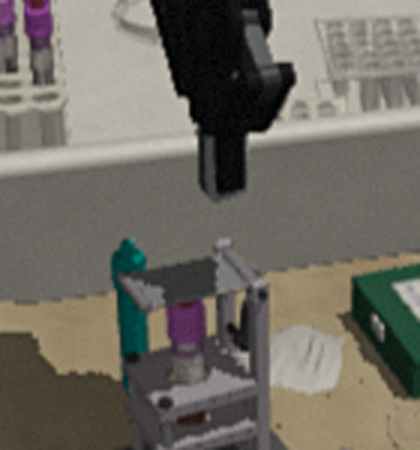

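The flap has snapped over and lies level on the cap (crop 185,280), with the fingers clear above it (crop 220,190). Retreat upward, then hand in.

>>> drive_tool --plan '[[[0, 0, -0.02, 0, 0, 0, 0], [0, 0, -0.05, 0, 0, 0, 0], [0, 0, -0.08, 0, 0, 0, 0], [0, 0, -0.08, 0, 0, 0, 0], [0, 0, -0.08, 0, 0, 0, 0], [0, 0, -0.08, 0, 0, 0, 0]]]'

```text
time: 16.85
tool_pos: [0.5302, 0.1994, 0.2569]
orientation: [0.314, -3.123, 0.001]
contact_force: [-0.5, -0.7, -0.4]
width: 0.004
grasp_force: 0.0
```

Run:
```python
from h import *
s=robot.state();print(s['time'],s['tool_pos'],s['contact_force'])
print(robot.finish_job())
```

```text
16.85 [0.53021262 0.19938018 0.2569301 ] [-0.49165084 -0.65931832 -0.36632782]
the job is handed in; nothing more can be done
None
```

I handed the job in at 16.85 s: the tube was pressed firmly onto its seat (about 19 N at the wrist), the flap sprang over onto the cap by itself, and the empty holder was not touched; no verdict came back.

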